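# Pack the spice rack and slide its end stop snug

## Robot

A 7-joint arm with a two-finger parallel gripper is mounted at the origin on a cart in front of the work surface, level with it; the furniture and walls round the work are solid. World frame = base frame: x ahead of the robot, y to its left, z up, the work surface at z = 0. Lengths are in m, angles in rad, forces in N, time in s.
With the tool pointing down it reaches from about 0.425 to 0.925 m from the base axis. Payload 6.8 kg.
Tool frame: the origin (TCP) lies between the finger pads; the fingertips stand 19 mm ahead of it and the grasp point (between the pads) is the TCP (robot.finger_overhang is the z of the fingertips in the tool frame, in m); z points along the fingers, y is the direction in which the jaws open and shut (so a half turn about z gives the same grasp; the last joint's range is limited). The gripper opens to 88 mm and grips with 3 to 60 N. Pads are 20 mm wide; open, the fingers measure 115 mm over their backs; the gripper's body (75 mm by 178 mm) begins 61 mm behind the grasp point.
Start: joints at [1.144, 0.477, 0.022, 1.555, -0.011, 1.109, -0.083], TCP at [0.212, -0.641, 0.242] pointing down, gripper open.
Joint ranges: [-2.96, 2.96], [-0.34, 2.1], [-1.41, 1.46], [0.24, 2.44], [-1.37, 4.51], [0.17, 1.92], [-2.96, 2.96]. Speed limits (rad/s): [2.39, 2.39, 3.14, 3.14, 3.14, 3.14, 3.14].

## Interface

Orientations are given as a 3x3 rotation matrix whose columns are the frame's x, y, z axes.
In Python, from plant import monitor, imaging, workorder, robot gives the robot as it stands. The module is installed in compiled form; this text tells all that it offers.
- The arm moves only by the tool drive_tool, never from a script. Its argument "rows" is a list of rows, each an object of numbers: "wx", "wy", "wz": the turn, a rotation vector about the tool's x, y, z in degrees; "x", "y", "z": the shift along the tool's x, y, z in m; "hand": the finger opening in m, from 0 to 0.0878. In form: [{"wx": .., "wy": .., "wz": .., "x": .., "y": .., "z": .., "hand": ..}, ...]. A call has exactly 8 rows; each row is the pose to reach, as a shift and turn from the pose commanded when the call began, along the tool's axes at that moment; what a row does not reach only later rows make up. A row lasts 1/8 s, in which the tool goes at most 62.5 mm and 10.7 degrees, less where a joint would pass 70% of its speed; a pose out of reach is approached as far as the arm can. A call with a gripper value outside its range is refused whole. The fingers move at their own pace and stop on an object; "grip_force" is the grip in N (left out, the last holds). Time passes only in rows, so rows that repeat a pose let the fingers close, or fill a call up. It gives the time, the measured TCP pose, the force and the opening at its end, in the units of the state.
- monitor.get_state(): the state, without advancing time (a new reading comes with each control period).
- imaging.grab_frame(name): name is "scene" or "top"; returns a dict with "image" (384x512x3 uint8, red, green, blue), "vertical_fov" (degrees; the focal length in pixels is half the picture's height over the tangent of half this angle, whatever the lens; pixels are square), "cx", "cy" (the principal point, pixels), "k1" (the pictures are not rectified: a ray, as slopes to the right and down, at radius r is drawn at 1 + k1 r^2 times it, then the intrinsics apply), "position" and "orientation" of the camera in the world. Camera axes: x right, y down, z forward; pixel columns grow to the right and rows downward; lengths in m; the calibration is good to about 2 mm. A picture is of the moment at which its call begins. There is no depth.
- workorder.job_done(): hands the job in, once; it reports no verdict.
The state is a dict: "clock": time; "qpos": joint angles; "qd": joint speeds; "joint_torque": joint torques, N m; "position": TCP position; "tcp_rot": TCP orientation; "wrist_force": force on the tool from outside, world axes, zero at the start; "moment": the same for the moment, N m; "width": finger opening in m.
Only numpy, scipy, OpenCV 4.12 (cv2) and the standard library are available. Lean on these libraries where they do the work, as an engineer would, in place of code of your own. Each camera call takes 0.05 s, during which the arm holds its last target. There are 200 camera calls.

## Task

Take the two spice jars that stand near the red kitchen timer (not the pair at the back edge of the table) and stand them upright in the steel rack beside the jar that is already there: the one with the dark cap next to that jar, then the red-capped jar last, nearest the sliding stop. Then slide the black stop with the orange grip up until the three jars stand snug in one row between the stop and the fixed end wall, and let go. Do not tip any jar over, and leave the timer and the ramekin where they stand.

Things in the scene. Friction and masses are not known exactly. Their poses are not given: they have to be found in the camera images.
- rack: Fixed steel spice rack, an open-topped channel 290 mm long (its own y axis) and 66 mm wide outside (its x axis), z up; origin on the table under its centre. Channel floor 10 mm above the table, clear width 54 mm, side rails up to 40 mm above the table. The fixed end wall (89 mm high) stands at the +y end, its inner face at y = +130 mm; the sliding stop comes from the -y end.
- stop (a joint): Position of the sliding stop: the clear gap in m between the inner face of the fixed wall and the jar-side face of the stop, 0 to 0.205. It starts wide open, slides along the rack's y with about 2.5 N of friction and stays where it is left. Sliding it toward the wall lowers the value. Snug on the three jars it reads about 0.131.
- stop_grip (a point): Centre of the orange grip on the black stop, 16 mm wide across the rack (x), 32 mm along it (y), 36 mm tall; this point is 90 mm above the table and 36 mm behind (-y of) the stop's jar-side face. The stop's plate is 8 mm thick and up to 82 mm above the table, the grip's top is at 108 mm. Can be pinched from above across the rack.
- jar_home_mid (a point): Spice jar with a dark (brown-black) cap with a green disc on its top that already stands in the rack near the fixed wall. Round, 44 mm diameter, 105 mm tall, 0.11 kg; the point is on its axis, 53 mm above its foot.
- jar_dark_mid (a point): Loose spice jar with a dark (brown-black) cap with a green disc on its top, standing on the table to the right of the rack, near the timer (not the like jar at the far back edge, which belongs to the room). Round, body 42 mm and cap 44 mm in diameter, 105 mm tall, about 0.11 kg; the point is on its axis, 53 mm above its foot.
- jar_red_mid (a point): Loose spice jar with a red cap, standing on the table to the right of the rack, near the timer (not the like jar at the far back edge, which belongs to the room). Round, body 42 mm and cap 45 mm in diameter, 106 mm tall, about 0.11 kg; the point is on its axis, 53 mm above its foot.
- timer_mid (a point): Bystander: red and white wind-up kitchen timer, 67 mm diameter, 54 mm tall; the point is 27 mm above the table.
- ramekin_mid (a point): Bystander: small cream ramekin, 66 mm diameter, 38 mm tall; the point is 19 mm above the table.
Mind the look-alikes: they are no part of the job. Leave any purple or yellow look-alike of the part that bears jar_red_mid alone.

How it is judged:
On the way:
1. both loose jars stand in the rack with the first one, dark cap in the middle and red cap nearest the stop (y of jar_home_mid in the frame of rack between 0.03 and 0.13 m and x of jar_home_mid in the frame of rack between -0.012 and 0.012 m and height (world z) of each of jar_home_mid, jar_dark_mid, jar_red_mid below 0.069 m and angle between each of jar_home_mid, jar_dark_mid, jar_red_mid's own z axis and vertical below 0.12 rad and y of jar_dark_mid in the frame of rack between -0.03 and 0.1 m and x of jar_dark_mid in the frame of rack between -0.012 and 0.012 m and y of jar_red_mid in the frame of rack between -0.07 and 0.06 m and x of jar_red_mid in the frame of rack between -0.012 and 0.012 m and value of joint stop above 0.14 m), for 0.2 s.
At the end, for the whole second after the job is handed in: All three jars stand upright (within 7 degrees) in the rack's channel in one row: first jar at the fixed wall, dark-capped one next, red-capped one last; the stop is closed up to a gap of at most 137.5 mm (about 131 mm is fully snug); nothing held, all at rest (y of jar_home_mid in the frame of rack between 0.098 and 0.118 m and x of jar_home_mid in the frame of rack between -0.012 and 0.012 m and height (world z) of each of jar_home_mid, jar_dark_mid, jar_red_mid below 0.069 m and angle between each of jar_home_mid, jar_dark_mid, jar_red_mid's own z axis and vertical below 0.12 rad and y of jar_dark_mid in the frame of rack between 0.05 and 0.078 m and x of jar_dark_mid in the frame of rack between -0.012 and 0.012 m and y of jar_red_mid in the frame of rack between 0.005 and 0.035 m and x of jar_red_mid in the frame of rack between -0.012 and 0.012 m and value of joint stop between 0.122 and 0.1375 m and contact force between the fingers and jar_home below 0.1 N and contact force between the fingers and jar_dark below 0.1 N and contact force between the fingers and jar_red below 0.1 N and contact force between the fingers and rack below 0.1 N and linear speed of each of jar_home, jar_dark, jar_red below 0.02 m/s); the robot touches nothing.
It fails at once if a jar is tipped over (the one already in the rack) (angle between jar_home_mid's own z axis and vertical above 0.7 rad).
It fails at once if a jar is tipped over (dark cap) (angle between jar_dark_mid's own z axis and vertical above 0.7 rad).
It fails at once if a jar is tipped over (red cap) (angle between jar_red_mid's own z axis and vertical above 0.7 rad).
It fails at once if the timer is moved by more than 4 cm (distance of timer_mid from where it was at the start of the episode above 0.04 m).
It fails at once if the ramekin is moved by more than 4 cm (distance of ramekin_mid from where it was at the start of the episode above 0.04 m).
It also fails if it takes over 67 s, if anything falls off the work surface, if the arm or the gripper's body presses on something with over 40 N, if the wrist force passes 120 N, or if a joint passes its speed limit or range.

## Working session

There is one attempt and no reset: what is moved stays moved. The work goes in short steps, Python scripts to look and compute and a tool call to move; the robot and the scene stay as the last step left them, time stands still between calls to the robot, and variables do not carry over. Pictures are saved under pics/ and viewed, about 8 in all and at most 12, crops included, and the job is handed in when it is done.

Besides the shell and the picture viewer there is one more tool, called after "Request:" by a JSON object that holds its "op" and its "data", one argument or row to a line. drive_tool: Moves the arm, as the interface text tells. Its arguments: {"type":"object","properties":{"rows":{"type":"array"},"grip_force":{"type":"number"}},"required":["rows"]}

```bash
mkdir -p pics
cat > h.py <<'E'
import numpy as np, cv2
from plant import monitor, imaging, workorder, robot
def grab(n):
    f=imaging.grab_frame(n); np.save(f'/tmp/{n}.npy',f,allow_pickle=True); return f
def load(n): return np.load(f'/tmp/{n}.npy',allow_pickle=True).item()
def K(f):
    fl=f['image'].shape[0]/2/np.tan(np.radians(f['vertical_fov'])/2)
    return np.array([[fl,0,f['cx']],[0,fl,f['cy']],[0,0,1.]]),np.array([f['k1'],0,0,0.])
def ray(f,uv):
    k,d=K(f); p=cv2.undistortPointsIter(np.float64([[uv]]),k,d,None,None,(3,50,1e-10))[0,0]
    return np.array(f['position']),np.array(f['orientation'])@np.r_[p,1]
def onz(f,uv,z):
    o,d=ray(f,uv); return o+d*(z-o[2])/d[2]
def proj(f,P):
    k,d=K(f); R=np.array(f['orientation']).T
    return cv2.projectPoints(np.float64([R@(np.array(P)-f['position'])]),np.zeros(3),np.zeros(3),k,d)[0][0,0]
E
python3 - <<'E'
from h import *
for n in('scene','top'):
    f=grab(n); cv2.imwrite(f'pics/{n}0.png',f['image'][:,:,::-1]); print(n,f['position'],np.round(f['orientation'],3).tolist(),f['vertical_fov'],f['k1'])
s=monitor.get_state(); print(s['clock'],s['position'],np.round(s['tcp_rot'],3).tolist(),s['wrist_force'],s['width'],robot.finger_overhang)
E
```

```text
scene [0.08418241 0.76748406 0.53735013] [[-0.83, -0.262, 0.493], [-0.558, 0.36, -0.747], [0.018, -0.895, -0.445]] 53.997705673399 -0.11102462855704505
top [0.50330865 0.02667388 1.03886267] [[0.013, -0.997, 0.072], [-1.0, -0.013, -0.009], [0.01, -0.072, -0.997]] 56.9249889654032 0.032110350772924755
0.1 [ 0.21140994 -0.6405015   0.2407862 ] [[0.95, 0.313, -0.001], [0.313, -0.95, 0.002], [-0.0, -0.002, -1.0]] [-0.43604701 -0.05309923  0.26860689] 0.08770806322038148 0.019
```

View pics/scene0.png

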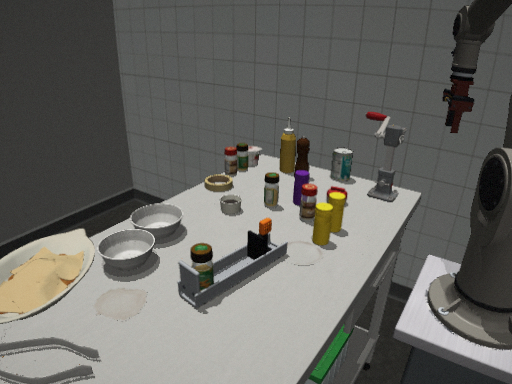

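View pics/top0.png

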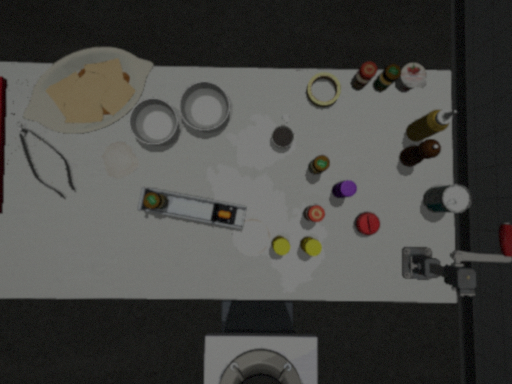

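Dark-cap candidates in the top view are (320,163), (389,75) at the back edge and (153,200) already in the rack. Red-cap candidates are (316,213) and (367,70) at the back edge; the timer is the red disc at (368,223), the purple jar is at (345,188) and the yellow ones at (282,245) and (312,246). I choose dark (320,163) and red (316,213), and will check both in a crop.

Run:
```python
from h import *
f=load('top'); im=f['image']; c=im[140:270,130:390]; c=cv2.resize(c,None,fx=3,fy=3,interpolation=cv2.INTER_CUBIC); c=np.clip(c*1.6,0,255).astype(np.uint8)
cv2.imwrite('pics/crop.png',c[:,:,::-1])
hsv=cv2.cvtColor(im,cv2.COLOR_RGB2HSV)
def blobs(n,lo,hi,z,amin=15):
    m=cv2.inRange(hsv,np.array(lo),np.array(hi)); N,l,s,ct=cv2.connectedComponentsWithStats(m)
    for i in range(1,N):
        if s[i,4]>amin: print(n,s[i].tolist(),ct[i].round(1),onz(f,ct[i],z)[:2].round(4))
blobs('green',(40,80,30),(85,255,255),.105,8)
blobs('red',(0,110,60),(9,255,255),.106)
blobs('redhi',(170,110,60),(180,255,255),.106)
blobs('orange',(7,150,120),(22,255,255),.108)
blobs('yellow',(23,150,80),(34,255,255),.1)
blobs('purple',(120,80,30),(160,255,255),.1)
```

```text
green [389, 67, 9, 8, 54] [393.1  70.5] [ 0.8877 -0.3464]
green [317, 160, 10, 8, 59] [321.5 163.1] [ 0.6338 -0.154 ]
green [147, 195, 9, 10, 62] [151.2 199.5] [0.5314 0.2935]
red [361, 62, 16, 16, 116] [368.7  69. ] [ 0.8908 -0.2805]
red [367, 68, 5, 4, 17] [368.9  69.2] [ 0.8901 -0.2812]
red [408, 68, 11, 6, 39] [413.2  70. ] [ 0.8889 -0.3996]
red [308, 206, 17, 16, 132] [315.2 213.4] [ 0.5004 -0.1372]
red [358, 213, 22, 22, 212] [367.5 222.3] [ 0.4789 -0.2743]
red [504, 224, 8, 15, 37] [508.6 229.7] [ 0.4656 -0.6373]
red [504, 233, 8, 11, 26] [507.3 239.6] [ 0.4401 -0.6329]
red [507, 245, 5, 7, 16] [509.2 247.9] [ 0.4189 -0.6369]
redhi [0, 77, 2, 15, 28] [ 0.5 84.2] [0.8296 0.694 ]
redhi [358, 216, 22, 19, 149] [368.6 225.2] [ 0.4716 -0.2771]
redhi [504, 225, 8, 31, 120] [507.9 240.7] [ 0.4373 -0.6345]
orange [220, 212, 9, 5, 25] [224.1 214. ] [0.4957 0.1017]
yellow [273, 238, 16, 17, 205] [280.8 245.8] [ 0.4143 -0.0479]
yellow [305, 239, 16, 16, 202] [312.4 246.8] [ 0.4129 -0.1309]
purple [336, 180, 21, 17, 267] [346.  188.4] [ 0.5678 -0.2202]
```

View pics/crop.png

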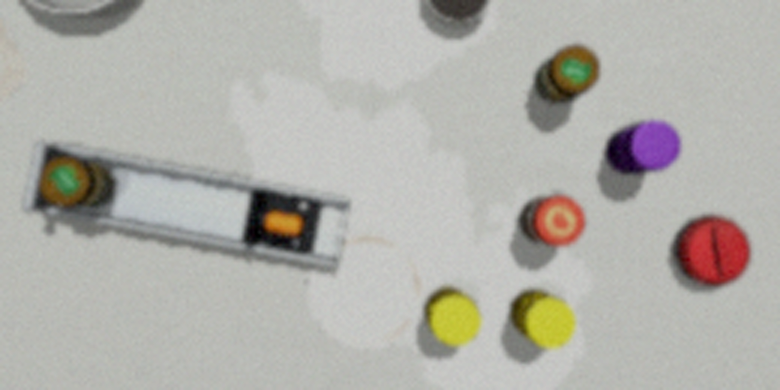

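The crop confirms it: the dark cap with green disc is at crop (572,70), the red-cap jar at (558,220), with the purple jar, yellow jars and timer separate. The rack's end wall is at the left and its stop at the right. Next I refine the rack frame and cross-check with the scene view.

Run:
```python
from h import *
f=load('top'); g=load('scene')
P=lambda x,y:(130+(x-1)/3,140+(y-1)/3)
# right end rail-top outer corners, rail tops z=.04 ; left end wall top corners z=.089
for n,c,z in(('R_up',(350,200),.04),('R_lo',(336,270),.04),('L_up',(40,143),.089),('L_lo',(23,209),.089),('rail_up_mid',(200,171),.04),('rail_lo_mid',(180,243),.04)):
    print(n,onz(f,P(*c),z).round(4))
home=onz(f,(151.2,199.5),.115); grip=onz(f,(224.1,214.),.108); print('home',home,'grip',grip)
# triangulation against scene
hsv=cv2.cvtColor(g['image'],cv2.COLOR_RGB2HSV)
def tri(a,b):
    o1,d1=ray(f,a);o2,d2=ray(g,b);A=np.c_[d1,-d2];t=np.linalg.lstsq(A,o2-o1,rcond=None)[0]
    p,q=o1+t[0]*d1,o2+t[1]*d2; return ((p+q)/2).round(4),np.linalg.norm(p-q).round(4)
m={'green':cv2.inRange(hsv,(40,80,20),(85,255,255)),'red':cv2.inRange(hsv,(0,120,50),(8,255,255))|cv2.inRange(hsv,(172,120,50),(180,255,255)),'or':cv2.inRange(hsv,(5,180,120),(20,255,255))}
for n,mm in m.items():
    N,l,s,ct=cv2.connectedComponentsWithStats(mm)
    for i in range(1,N):
        if s[i,4]>6: print(n,s[i].tolist(),ct[i].round(1))
for n,p in(('dark',[.6338,-.154,.105]),('red',[.5004,-.1372,.106]),('home',home),('grip',grip)): print(n,'pred scene px',proj(g,p).round(1))
```

```text
R_up [0.5174 0.0451 0.04  ]
R_lo [0.452  0.0572 0.04  ]
L_up [0.564  0.3208 0.089 ]
L_lo [0.5052 0.3336 0.089 ]
rail_up_mid [0.5428 0.1862 0.04  ]
rail_lo_mid [0.4754 0.2031 0.04  ]
home [0.53100491 0.2905812  0.115     ] grip [0.49569335 0.10174266 0.108     ]
green [238, 156, 10, 13, 71] [242.1 161.5]
green [345, 165, 5, 2, 9] [346.8 165.6]
green [269, 173, 7, 3, 17] [272.2 174.2]
green [195, 245, 12, 6, 53] [200.5 247.3]
green [199, 269, 14, 16, 124] [206.7 275.8]
green [200, 287, 4, 3, 9] [201.4 287.7]
green [309, 324, 45, 60, 780] [329.5 356.1]
red [366, 112, 21, 9, 126] [375.5 115.7]
red [225, 147, 12, 9, 86] [230.5 150.9]
red [301, 183, 16, 13, 140] [308.6 189.9]
red [327, 187, 20, 12, 92] [336.6 190.5]
or [259, 219, 12, 8, 52] [265.  221.9]
or [66, 281, 6, 3, 12] [ 68.  281.7]
dark pred scene px [272.  173.8]
red pred scene px [308.6 185.8]
home pred scene px [200.4 246.7]
grip pred scene px [264.9 218.4]
```

Run:
```python
from h import *
f=load('top'); g=load('scene')
def tri(a,b):
    o1,d1=ray(f,a);o2,d2=ray(g,b);A=np.c_[d1,-d2];t=np.linalg.lstsq(A,o2-o1,rcond=None)[0]
    p,q=o1+t[0]*d1,o2+t[1]*d2; return ((p+q)/2).round(3),np.linalg.norm(p-q).round(3)
print('handle',tri((507.5,241),(375.5,116)),'head',tri((465,278),(393,138)),'base',onz(f,(417,262),0.01),onz(g,(383,192),.01))
print('bottle tip',tri((455,112),(290,119)),'mill top',tri((431,148),(303,141)),'can',tri((457,198),(343,152)))
s=monitor.get_state(); R=s['tcp_rot']; print(R.T@(np.array([.634,-.154,.2])-s['position']))
```

```text
handle (array([ 0.449, -0.534,  0.244]), np.float64(0.005)) head (array([ 0.36 , -0.466,  0.198]), np.float64(0.007)) base [ 0.36576542 -0.44450328  0.01      ] [ 0.36070365 -0.44590411  0.01      ]
bottle tip (array([ 0.747, -0.456,  0.199]), np.float64(0.003)) mill top (array([ 0.672, -0.429,  0.135]), np.float64(0.0)) can (array([ 0.546, -0.514,  0.097]), np.float64(0.0))
[ 0.5537958  -0.32945043  0.04125786]
```

The chosen path crosses the stand at (0.36,-0.45), whose handle reaches z≈0.25, so I go up over it first.

Request:
{"op": "drive_tool", "data": {
  "rows": [
    {"wz":-6,"x":0,"y":0,"z":-0.05,"hand":0.07},
    {"wz":-14,"x":0,"y":0,"z":-0.1,"hand":0.07},
    {"wz":-22,"x":0,"y":0,"z":-0.14,"hand":0.07},
    {"wz":-30,"x":0.045,"y":-0.027,"z":-0.15,"hand":0.07},
    {"wz":-38,"x":0.09,"y":-0.054,"z":-0.15,"hand":0.07},
    {"wz":-46,"x":0.14,"y":-0.083,"z":-0.15,"hand":0.07},
    {"wz":-54,"x":0.19,"y":-0.113,"z":-0.15,"hand":0.07},
    {"wz":-61,"x":0.24,"y":-0.143,"z":-0.15,"hand":0.07}
  ]
}}

```text
invalid input
```

```bash
cat > t.py <<'E'
import sys; from h import *
s=monitor.get_state(); R=np.array(s['tcp_rot']); t=np.array([float(a) for a in sys.argv[1:4]])
ya=np.degrees(np.arctan2(R[1,1],R[0,1])); print('t',s['clock'],'pos',s['position'].round(4),'yaw',ya.round(2),'tilt',R[:,2].round(3),'F',s['wrist_force'].round(1),'w',s['width'],'d_tool',(R.T@(t-s['position'])).round(4),'wz',-(-10.5-ya))
E
python3 t.py .634 -.154 .2
```

```text
t 0.1 pos [ 0.2114 -0.6405  0.2408] yaw -71.73 tilt [-0.001  0.002 -1.   ] F [-0.4 -0.1  0.3] w 0.08770806322038148 d_tool [ 0.5538 -0.3295  0.0413] wz -61.23210304437531
```

Request:
{"op": "drive_tool", "data": {
  "rows": [
    {"wx":0,"wy":0,"wz":-6,"x":0,"y":0,"z":-0.05,"hand":0.07},
    {"wx":0,"wy":0,"wz":-14,"x":0,"y":0,"z":-0.1,"hand":0.07},
    {"wx":0,"wy":0,"wz":-22,"x":0,"y":0,"z":-0.14,"hand":0.07},
    {"wx":0,"wy":0,"wz":-30,"x":0.045,"y":-0.027,"z":-0.15,"hand":0.07},
    {"wx":0,"wy":0,"wz":-38,"x":0.09,"y":-0.054,"z":-0.15,"hand":0.07},
    {"wx":0,"wy":0,"wz":-46,"x":0.14,"y":-0.083,"z":-0.15,"hand":0.07},
    {"wx":0,"wy":0,"wz":-54,"x":0.19,"y":-0.113,"z":-0.15,"hand":0.07},
    {"wx":0,"wy":0,"wz":-61,"x":0.24,"y":-0.143,"z":-0.15,"hand":0.07}
  ],
  "grip_force": 15
}}

```text
clock: 1.1
position: [0.3955, -0.4283, 0.3914]
tcp_rot: [[0.182, 0.983, -0.0], [0.983, -0.182, 0.0], [0.0, -0.0, -1.0]]
wrist_force: [0.2, 0.6, -0.7]
width: 0.0701
```

```bash
python3 t.py .634 -.154 .2
```

```text
t 1.1 pos [ 0.3955 -0.4283  0.3914] yaw -10.5 tilt [-0.  0. -1.] F [ 0.2  0.6 -0.7] w 0.070069726904676 d_tool [0.3131 0.1847 0.1913] wz 0.001343178947289303
```

Request:
{"op": "drive_tool", "data": {
  "rows": [
    {"wx":0,"wy":0,"wz":0,"x":0.04,"y":0.024,"z":0,"hand":0.066},
    {"wx":0,"wy":0,"wz":0,"x":0.09,"y":0.053,"z":0,"hand":0.066},
    {"wx":0,"wy":0,"wz":0,"x":0.14,"y":0.082,"z":0.03,"hand":0.066},
    {"wx":0,"wy":0,"wz":0,"x":0.19,"y":0.112,"z":0.07,"hand":0.066},
    {"wx":0,"wy":0,"wz":0,"x":0.24,"y":0.142,"z":0.11,"hand":0.066},
    {"wx":0,"wy":0,"wz":0,"x":0.285,"y":0.168,"z":0.15,"hand":0.066},
    {"wx":0,"wy":0,"wz":0,"x":0.313,"y":0.185,"z":0.185,"hand":0.066},
    {"wx":0,"wy":0,"wz":0,"x":0.313,"y":0.185,"z":0.21,"hand":0.066}
  ]
}}

```text
clock: 2.1
position: [0.6357, -0.152, 0.179]
tcp_rot: [[0.181, 0.984, -0.002], [0.984, -0.18, 0.003], [0.003, -0.002, -1.0]]
wrist_force: [-0.6, 0.0, -0.7]
width: 0.0663
```

```bash
python3 t.py .634 -.154 .06
python3 - <<'E'
from h import *
g=grab('scene'); c=cv2.resize(g['image'][90:310,150:400],None,fx=3,fy=2.7); cv2.imwrite('pics/s1.png',np.clip(c*1.3,0,255).astype(np.uint8)[:,:,::-1])
E
```

```text
t 2.1 pos [ 0.6357 -0.152   0.179 ] yaw -10.4 tilt [-0.002  0.003 -1.   ] F [-0.6  0.  -0.7] w 0.06633029946308111 d_tool [-0.0025 -0.001   0.119 ] wz 0.10132246795248179
```

View pics/s1.png

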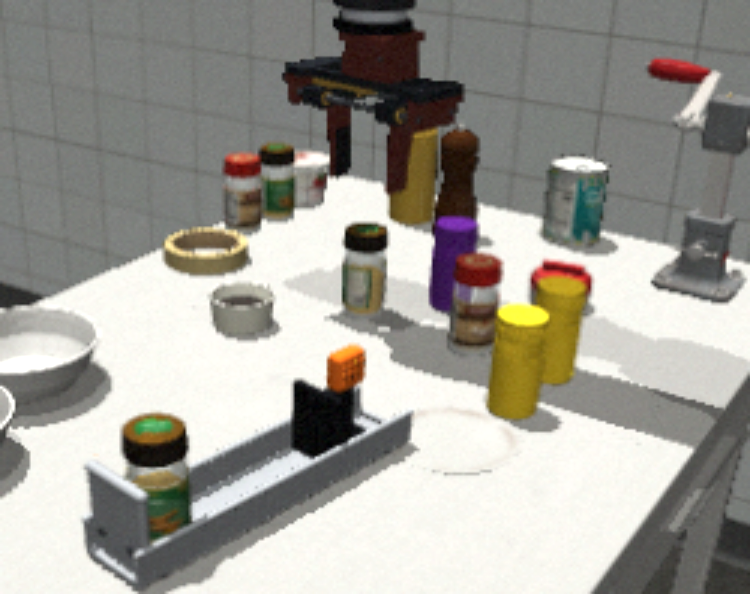

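The fingers hang directly above the dark-cap jar (crop 365,240). Descend and grip.

Request:
{"op": "drive_tool", "data": {
  "rows": [
    {"wx":0,"wy":0,"wz":0,"x":0,"y":0,"z":0.04,"hand":0.066},
    {"wx":0,"wy":0,"wz":0,"x":0,"y":0,"z":0.085,"hand":0.066},
    {"wx":0,"wy":0,"wz":0,"x":0,"y":0,"z":0.115,"hand":0.066},
    {"wx":0,"wy":0,"wz":0,"x":0,"y":0,"z":0.123,"hand":0.066},
    {"wx":0,"wy":0,"wz":0,"x":0,"y":0,"z":0.123,"hand":0.055},
    {"wx":0,"wy":0,"wz":0,"x":0,"y":0,"z":0.123,"hand":0.045},
    {"wx":0,"wy":0,"wz":0,"x":0,"y":0,"z":0.123,"hand":0.036},
    {"wx":0,"wy":0,"wz":0,"x":0,"y":0,"z":0.123,"hand":0.03}
  ]
}}

```text
clock: 3.15
position: [0.6357, -0.1571, 0.0602]
tcp_rot: [[0.186, 0.982, 0.002], [0.982, -0.186, -0.001], [-0.0, 0.002, -1.0]]
wrist_force: [-1.2, -1.5, 6.1]
width: 0.0436
```

Request:
{"op": "drive_tool", "data": {
  "rows": [
    {"wx":0,"wy":0,"wz":0,"x":0,"y":0,"z":0,"hand":0.03},
    {"wx":0,"wy":0,"wz":0,"x":0,"y":0,"z":0,"hand":0.03},
    {"wx":0,"wy":0,"wz":0,"x":0,"y":0,"z":-0.01,"hand":0.03},
    {"wx":0,"wy":0,"wz":0,"x":0,"y":0,"z":-0.03,"hand":0.03},
    {"wx":0,"wy":0,"wz":0,"x":0,"y":0,"z":-0.06,"hand":0.03},
    {"wx":0,"wy":0,"wz":0,"x":0,"y":0,"z":-0.09,"hand":0.03},
    {"wx":0,"wy":0,"wz":0,"x":0,"y":0,"z":-0.12,"hand":0.03},
    {"wx":0,"wy":0,"wz":0,"x":0,"y":0,"z":-0.14,"hand":0.03}
  ]
}}

```text
clock: 4.15
position: [0.6353, -0.1569, 0.2014]
tcp_rot: [[0.186, 0.983, 0.003], [0.983, -0.186, -0.001], [-0.0, 0.003, -1.0]]
wrist_force: [0.2, -0.7, -0.7]
width: 0.0436
```

```bash
python3 t.py .5215 .2395 .2
```

```text
t 4.15 pos [ 0.6353 -0.1569  0.2014] yaw -10.73 tilt [ 0.003 -0.001 -1.   ] F [ 0.2 -0.7 -0.7] w 0.043556630721075885 d_tool [ 0.3683 -0.1856  0.0009] wz -0.23252799479587694
```

Request:
{"op": "drive_tool", "data": {
  "rows": [
    {"wx":0,"wy":0,"wz":0,"x":0.035,"y":-0.018,"z":0,"hand":0.03},
    {"wx":0,"wy":0,"wz":0,"x":0.085,"y":-0.043,"z":0,"hand":0.03},
    {"wx":0,"wy":0,"wz":0,"x":0.14,"y":-0.071,"z":0,"hand":0.03},
    {"wx":0,"wy":0,"wz":0,"x":0.195,"y":-0.098,"z":0,"hand":0.03},
    {"wx":0,"wy":0,"wz":0,"x":0.25,"y":-0.126,"z":0,"hand":0.03},
    {"wx":0,"wy":0,"wz":0,"x":0.305,"y":-0.154,"z":0,"hand":0.03},
    {"wx":0,"wy":0,"wz":0,"x":0.35,"y":-0.176,"z":0,"hand":0.03},
    {"wx":0,"wy":0,"wz":0,"x":0.368,"y":-0.186,"z":0,"hand":0.03}
  ]
}}

```text
clock: 5.15
position: [0.5188, 0.2432, 0.1994]
tcp_rot: [[0.181, 0.983, 0.0], [0.983, -0.181, 0.002], [0.001, -0.0, -1.0]]
wrist_force: [-0.7, 0.1, -1.4]
width: 0.0436
```

Request:
{"op": "drive_tool", "data": {
  "rows": [
    {"wx":0,"wy":0,"wz":0,"x":0,"y":0,"z":0,"hand":0.03},
    {"wx":0,"wy":0,"wz":0,"x":0,"y":0,"z":0,"hand":0.03},
    {"wx":0,"wy":0,"wz":0,"x":0,"y":0,"z":0,"hand":0.03},
    {"wx":0,"wy":0,"wz":0,"x":0,"y":0,"z":0,"hand":0.03},
    {"wx":0,"wy":0,"wz":0,"x":0,"y":0,"z":0.01,"hand":0.03},
    {"wx":0,"wy":0,"wz":0,"x":0,"y":0,"z":0.02,"hand":0.03},
    {"wx":0,"wy":0,"wz":0,"x":0,"y":0,"z":0.02,"hand":0.03},
    {"wx":0,"wy":0,"wz":0,"x":0,"y":0,"z":0.02,"hand":0.03}
  ]
}}

```text
clock: 6.15
position: [0.5205, 0.2394, 0.1785]
tcp_rot: [[0.186, 0.983, -0.0], [0.983, -0.186, -0.0], [-0.0, -0.0, -1.0]]
wrist_force: [-0.1, -0.8, -1.6]
width: 0.0436
```

```bash
python3 t.py .5215 .2395 .07
python3 - <<'E'
from h import *
g=grab('scene'); c=cv2.resize(g['image'][90:310,150:400],None,fx=3,fy=2.7,interpolation=cv2.INTER_CUBIC); cv2.imwrite('pics/s2.png',np.clip(c*1.3,0,255).astype(np.uint8)[:,:,::-1])
E
```

```text
t 6.15 pos [0.5205 0.2394 0.1785] yaw -10.73 tilt [-0. -0. -1.] F [-0.1 -0.8 -1.6] w 0.04360668796069246 d_tool [0.0003 0.001  0.1085] wz -0.22636383046481257
```

View pics/s2.png

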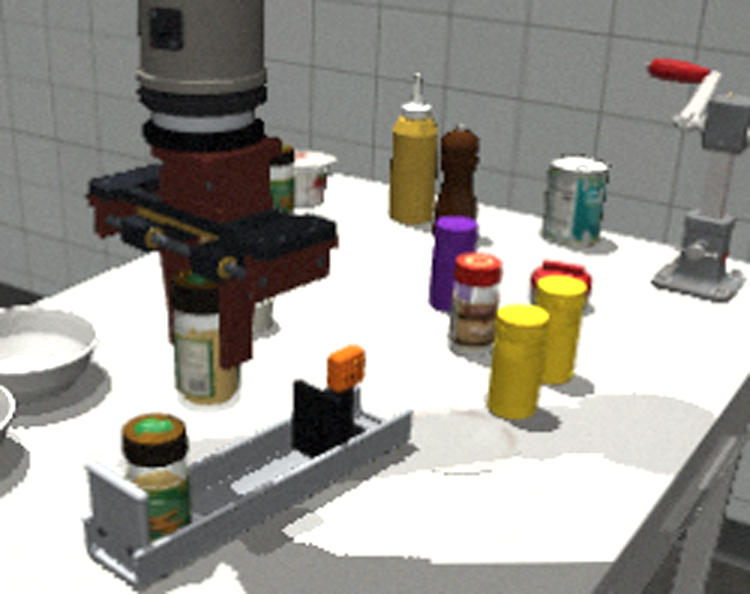

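Run:
```python
from h import *
g=load('scene')
for z in(.1205,.175,.2255): print(z,proj(g,[.5205,.2394,z]), proj(g,[.5205+.0018,.2394+.0098,z]))
c=g['image'].astype(int)
for r in(215,222,228): print(r,c[r,200:240].sum(1).tolist())
```

```text
0.1205 [220.10877021 235.343931  ] [216.51222048 237.05659471]
0.175 [219.45519422 212.57149905] [215.73431685 214.15570717]
0.2255 [218.84010835 190.13122255] [214.99969072 191.57385578]
215 [600, 607, 616, 617, 609, 611, 331, 111, 137, 201, 218, 235, 228, 255, 248, 250, 255, 239, 242, 255, 222, 271, 276, 114, 88, 84, 61, 66, 69, 76, 78, 79, 78, 56, 304, 346, 529, 528, 522, 515]
222 [613, 610, 607, 614, 607, 613, 615, 621, 223, 204, 263, 288, 312, 320, 326, 334, 327, 312, 323, 246, 133, 269, 258, 124, 70, 80, 69, 63, 83, 82, 67, 83, 83, 64, 480, 617, 609, 619, 611, 623]
228 [607, 614, 601, 609, 614, 609, 611, 612, 281, 174, 269, 305, 320, 313, 319, 320, 315, 319, 302, 253, 129, 204, 261, 261, 247, 223, 234, 201, 185, 178, 469, 620, 621, 612, 615, 615, 613, 619, 611, 595]
```

Request:
{"op": "drive_tool", "data": {
  "rows": [
    {"wx":0,"wy":0,"wz":0,"x":-0.003,"y":0.001,"z":0.01,"hand":0.03},
    {"wx":0,"wy":0,"wz":0,"x":-0.003,"y":0.001,"z":0.03,"hand":0.03},
    {"wx":0,"wy":0,"wz":0,"x":-0.003,"y":0.001,"z":0.05,"hand":0.03},
    {"wx":0,"wy":0,"wz":0,"x":-0.003,"y":0.001,"z":0.065,"hand":0.03},
    {"wx":0,"wy":0,"wz":0,"x":-0.003,"y":0.001,"z":0.08,"hand":0.03},
    {"wx":0,"wy":0,"wz":0,"x":-0.003,"y":0.001,"z":0.092,"hand":0.03},
    {"wx":0,"wy":0,"wz":0,"x":-0.003,"y":0.001,"z":0.1,"hand":0.03},
    {"wx":0,"wy":0,"wz":0,"x":-0.003,"y":0.001,"z":0.104,"hand":0.03}
  ]
}}

```text
clock: 7.2
position: [0.521, 0.2362, 0.0743]
tcp_rot: [[0.186, 0.983, -0.0], [0.983, -0.186, -0.0], [-0.0, -0.0, -1.0]]
wrist_force: [-0.5, 0.2, -1.9]
width: 0.0436
```

```bash
python3 t.py .5215 .2395 .07
```

```text
t 7.2 pos [0.521  0.2362 0.0743] yaw -10.73 tilt [-0. -0. -1.] F [-0.5  0.2 -1.9] w 0.04358498588868625 d_tool [ 0.0034 -0.0001  0.0043] wz -0.23236872892296212
```

Lower the last 4 mm, then open just enough to clear the cap, and rise.

Request:
{"op": "drive_tool", "data": {
  "rows": [
    {"wx":0,"wy":0,"wz":0,"x":0,"y":0,"z":0.002,"hand":0.03},
    {"wx":0,"wy":0,"wz":0,"x":0,"y":0,"z":0.004,"hand":0.03},
    {"wx":0,"wy":0,"wz":0,"x":0,"y":0,"z":0.004,"hand":0.03},
    {"wx":0,"wy":0,"wz":0,"x":0,"y":0,"z":0.004,"hand":0.042},
    {"wx":0,"wy":0,"wz":0,"x":0,"y":0,"z":0.004,"hand":0.048},
    {"wx":0,"wy":0,"wz":0,"x":0,"y":0,"z":0.004,"hand":0.056},
    {"wx":0,"wy":0,"wz":0,"x":0,"y":0,"z":0.004,"hand":0.066},
    {"wx":0,"wy":0,"wz":0,"x":0,"y":0,"z":0.004,"hand":0.066}
  ]
}}

```text
clock: 8.2
position: [0.521, 0.2362, 0.0707]
tcp_rot: [[0.186, 0.982, 0.0], [0.982, -0.186, 0.0], [0.0, 0.0, -1.0]]
wrist_force: [0.3, 0.0, -0.3]
width: 0.0659
```

Request:
{"op": "drive_tool", "data": {
  "rows": [
    {"wx":0,"wy":0,"wz":0,"x":0,"y":0,"z":-0.015,"hand":0.066},
    {"wx":0,"wy":0,"wz":0,"x":0,"y":0,"z":-0.045,"hand":0.066},
    {"wx":0,"wy":0,"wz":0,"x":0,"y":0,"z":-0.09,"hand":0.066},
    {"wx":0,"wy":0,"wz":0,"x":0,"y":0,"z":-0.12,"hand":0.066},
    {"wx":0,"wy":0,"wz":0,"x":-0.04,"y":0,"z":-0.13,"hand":0.066},
    {"wx":0,"wy":0,"wz":0,"x":-0.09,"y":0.01,"z":-0.13,"hand":0.066},
    {"wx":0,"wy":0,"wz":0,"x":-0.14,"y":0.02,"z":-0.13,"hand":0.066},
    {"wx":0,"wy":0,"wz":0,"x":-0.19,"y":0.03,"z":-0.13,"hand":0.066}
  ]
}}

```text
clock: 9.2
position: [0.5151, 0.0424, 0.2019]
tcp_rot: [[0.186, 0.983, 0.002], [0.983, -0.186, 0.0], [0.0, 0.002, -1.0]]
wrist_force: [0.3, -0.4, 0.5]
width: 0.0662
```

```bash
python3 t.py .5004 -.1372 .18
python3 - <<'E'
from h import *
g=grab('scene'); f=grab('top')
c=cv2.resize(g['image'][130:310,170:370],None,fx=3,fy=3,interpolation=cv2.INTER_CUBIC); cv2.imwrite('pics/s3.png',np.clip(c*1.3,0,255).astype(np.uint8)[:,:,::-1])
hsv=cv2.cvtColor(f['image'],cv2.COLOR_RGB2HSV)
for n,m,z in(('green',cv2.inRange(hsv,(40,80,30),(85,255,255)),.115),('red',cv2.inRange(hsv,(0,110,60),(9,255,255)),.106)):
    N,l,s,ct=cv2.connectedComponentsWithStats(m)
    for i in range(1,N):
        if s[i,4]>12 and ct[i][0]<360: print(n,s[i].tolist(),ct[i].round(1),onz(f,ct[i],z)[:2].round(4))
E
```

```text
t 9.2 pos [0.5151 0.0424 0.2019] yaw -10.72 tilt [ 0.002  0.    -1.   ] F [ 0.3 -0.4  0.5] w 0.06619825706920963 d_tool [-0.1793  0.0189  0.0219] wz -0.21646057413950004
green [147, 196, 9, 9, 60] [151.2 199.6] [0.5307 0.2906]
green [167, 200, 10, 9, 63] [171.1 204.1] [0.5196 0.239 ]
red [308, 206, 17, 16, 129] [315.  213.3] [ 0.5005 -0.1368]
red [314, 212, 5, 4, 15] [316.3 213.5] [ 0.5002 -0.1402]
```

View pics/s3.png

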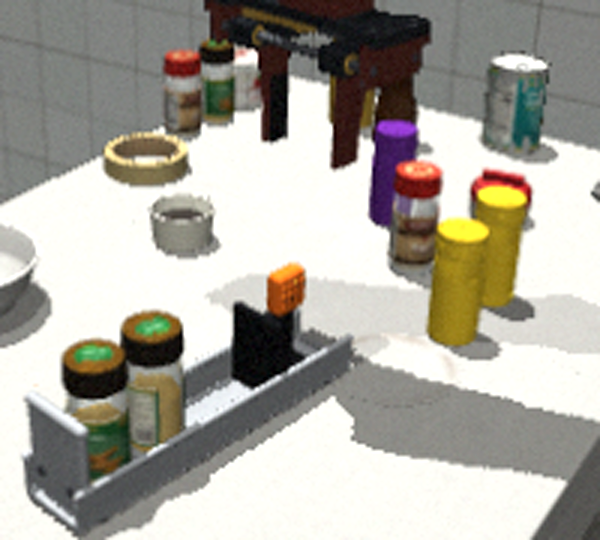

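The dark jar stands upright next to the home jar (s3 crop 150,380), and the red-cap jar at (415,210) is undisturbed. Go to the red jar.

Request:
{"op": "drive_tool", "data": {
  "rows": [
    {"wx":0,"wy":0,"wz":0,"x":-0.04,"y":0.005,"z":0,"hand":0.066},
    {"wx":0,"wy":0,"wz":0,"x":-0.09,"y":0.01,"z":0,"hand":0.066},
    {"wx":0,"wy":0,"wz":0,"x":-0.14,"y":0.015,"z":0.005,"hand":0.066},
    {"wx":0,"wy":0,"wz":0,"x":-0.17,"y":0.019,"z":0.015,"hand":0.066},
    {"wx":0,"wy":0,"wz":0,"x":-0.181,"y":0.019,"z":0.025,"hand":0.066},
    {"wx":0,"wy":0,"wz":0,"x":-0.181,"y":0.019,"z":0.03,"hand":0.066},
    {"wx":0,"wy":0,"wz":0,"x":-0.181,"y":0.019,"z":0.03,"hand":0.066},
    {"wx":0,"wy":0,"wz":0,"x":-0.181,"y":0.019,"z":0.03,"hand":0.066}
  ]
}}

```text
clock: 10.3
position: [0.5005, -0.136, 0.171]
tcp_rot: [[0.184, 0.983, 0.001], [0.983, -0.184, 0.0], [0.0, 0.001, -1.0]]
wrist_force: [-0.6, 0.6, -0.4]
width: 0.0665
```

```bash
python3 t.py .5003 -.139 .06
```

```text
t 10.3 pos [ 0.5005 -0.136   0.171 ] yaw -10.6 tilt [ 0.001  0.    -1.   ] F [-0.6  0.6 -0.4] w 0.06648156703366558 d_tool [-0.0031  0.0003  0.111 ] wz -0.09846136746957512
```

Request:
{"op": "drive_tool", "data": {
  "rows": [
    {"wx":0,"wy":0,"wz":0,"x":-0.002,"y":0,"z":0.04,"hand":0.066},
    {"wx":0,"wy":0,"wz":0,"x":-0.002,"y":0,"z":0.08,"hand":0.066},
    {"wx":0,"wy":0,"wz":0,"x":-0.002,"y":0,"z":0.105,"hand":0.066},
    {"wx":0,"wy":0,"wz":0,"x":-0.002,"y":0,"z":0.111,"hand":0.066},
    {"wx":0,"wy":0,"wz":0,"x":-0.002,"y":0,"z":0.111,"hand":0.055},
    {"wx":0,"wy":0,"wz":0,"x":-0.002,"y":0,"z":0.111,"hand":0.045},
    {"wx":0,"wy":0,"wz":0,"x":-0.002,"y":0,"z":0.111,"hand":0.036},
    {"wx":0,"wy":0,"wz":0,"x":-0.002,"y":0,"z":0.111,"hand":0.03}
  ]
}}

```text
clock: 11.3
position: [0.5004, -0.1396, 0.0607]
tcp_rot: [[0.186, 0.982, 0.002], [0.982, -0.186, -0.001], [-0.0, 0.002, -1.0]]
wrist_force: [0.2, 1.2, 7.5]
width: 0.0442
```

Request:
{"op": "drive_tool", "data": {
  "rows": [
    {"wx":0,"wy":0,"wz":0,"x":0,"y":0,"z":0,"hand":0.03},
    {"wx":0,"wy":0,"wz":0,"x":0,"y":0,"z":0,"hand":0.03},
    {"wx":0,"wy":0,"wz":0,"x":0,"y":0,"z":-0.01,"hand":0.03},
    {"wx":0,"wy":0,"wz":0,"x":0,"y":0,"z":-0.03,"hand":0.03},
    {"wx":0,"wy":0,"wz":0,"x":0,"y":0,"z":-0.06,"hand":0.03},
    {"wx":0,"wy":0,"wz":0,"x":0,"y":0,"z":-0.09,"hand":0.03},
    {"wx":0,"wy":0,"wz":0,"x":0,"y":0,"z":-0.12,"hand":0.03},
    {"wx":0,"wy":0,"wz":0,"x":0,"y":0,"z":-0.14,"hand":0.03}
  ]
}}

```text
clock: 12.3
position: [0.4997, -0.1395, 0.2015]
tcp_rot: [[0.186, 0.982, 0.001], [0.982, -0.186, -0.0], [-0.0, 0.001, -1.0]]
wrist_force: [0.3, -0.1, -1.1]
width: 0.0441
```

```bash
python3 t.py .5116 .1875 .18
```

```text
t 12.3 pos [ 0.4997 -0.1395  0.2015] yaw -10.74 tilt [ 0.001 -0.    -1.   ] F [ 0.3 -0.1 -1.1] w 0.044127361726869985 d_tool [ 0.3235 -0.0493  0.0214] wz -0.24062977991447987
```

Request:
{"op": "drive_tool", "data": {
  "rows": [
    {"wx":0,"wy":0,"wz":0,"x":0.035,"y":-0.005,"z":0,"hand":0.03},
    {"wx":0,"wy":0,"wz":0,"x":0.085,"y":-0.013,"z":0,"hand":0.03},
    {"wx":0,"wy":0,"wz":0,"x":0.135,"y":-0.021,"z":0,"hand":0.03},
    {"wx":0,"wy":0,"wz":0,"x":0.185,"y":-0.028,"z":0,"hand":0.03},
    {"wx":0,"wy":0,"wz":0,"x":0.235,"y":-0.036,"z":0,"hand":0.03},
    {"wx":0,"wy":0,"wz":0,"x":0.28,"y":-0.043,"z":0,"hand":0.03},
    {"wx":0,"wy":0,"wz":0,"x":0.312,"y":-0.048,"z":0,"hand":0.03},
    {"wx":0,"wy":0,"wz":0,"x":0.323,"y":-0.049,"z":0,"hand":0.03}
  ]
}}

```text
clock: 13.3
position: [0.5111, 0.189, 0.2]
tcp_rot: [[0.183, 0.983, -0.0], [0.983, -0.183, 0.001], [0.001, -0.0, -1.0]]
wrist_force: [-0.3, -0.9, -1.2]
width: 0.0443
```

Request:
{"op": "drive_tool", "data": {
  "rows": [
    {"wx":0,"wy":0,"wz":0,"x":0,"y":0,"z":0,"hand":0.03},
    {"wx":0,"wy":0,"wz":0,"x":0,"y":0,"z":0,"hand":0.03},
    {"wx":0,"wy":0,"wz":0,"x":0,"y":0,"z":0,"hand":0.03},
    {"wx":0,"wy":0,"wz":0,"x":0,"y":0,"z":0.005,"hand":0.03},
    {"wx":0,"wy":0,"wz":0,"x":0,"y":0,"z":0.015,"hand":0.03},
    {"wx":0,"wy":0,"wz":0,"x":0,"y":0,"z":0.02,"hand":0.03},
    {"wx":0,"wy":0,"wz":0,"x":0,"y":0,"z":0.02,"hand":0.03},
    {"wx":0,"wy":0,"wz":0,"x":0,"y":0,"z":0.02,"hand":0.03}
  ]
}}

```text
clock: 14.3
position: [0.5117, 0.1872, 0.1797]
tcp_rot: [[0.186, 0.983, 0.0], [0.983, -0.186, 0.0], [0.0, 0.0, -1.0]]
wrist_force: [-0.0, -0.5, -1.9]
width: 0.0444
```

```bash
python3 t.py .5116 .1875 .07
python3 - <<'E'
from h import *
g=grab('scene'); p=monitor.get_state()['position']
for z in(-.05,0): print(proj(g,p+[0,0,z]))
c=g['image'].astype(int)
u,v=proj(g,p+[0,0,-.05]); u=int(u);v=int(v)
for r in(v-6,v-2): print(r,u-18,c[r,u-18:u+18].sum(1).tolist())
c=cv2.resize(g['image'][130:310,170:370],None,fx=3,fy=3,interpolation=cv2.INTER_CUBIC); cv2.imwrite('pics/s4.png',np.clip(c*1.3,0,255).astype(np.uint8)[:,:,::-1])
E
```

```text
t 14.3 pos [0.5117 0.1872 0.1797] yaw -10.73 tilt [ 0.  0. -1.] F [-0.  -0.5 -1.9] w 0.04436217332189988 d_tool [ 0.0003 -0.0002  0.1097] wz -0.22591981081669665
[238.03777917 222.83831815]
[237.97690048 202.41399182]
216 220 [618, 618, 618, 615, 616, 612, 623, 620, 204, 234, 228, 217, 227, 253, 249, 244, 246, 240, 246, 232, 216, 181, 129, 82, 79, 124, 89, 152, 136, 487, 608, 609, 620, 621, 613, 612]
220 220 [617, 617, 617, 621, 615, 607, 620, 614, 299, 245, 203, 203, 203, 232, 230, 231, 231, 240, 223, 243, 304, 319, 240, 202, 146, 140, 138, 157, 127, 474, 613, 617, 612, 615, 616, 609]
```

View pics/s4.png

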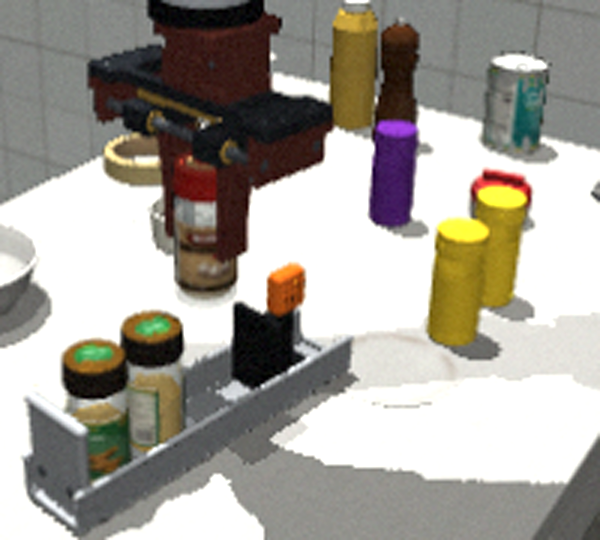

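The red jar hangs upright in the grip at crop (207,240), with a free slot below it between the dark jar and the stop. Lower it.

Request:
{"op": "drive_tool", "data": {
  "rows": [
    {"wx":0,"wy":0,"wz":0,"x":0,"y":0,"z":0.015,"hand":0.03},
    {"wx":0,"wy":0,"wz":0,"x":0,"y":0,"z":0.04,"hand":0.03},
    {"wx":0,"wy":0,"wz":0,"x":0,"y":0,"z":0.06,"hand":0.03},
    {"wx":0,"wy":0,"wz":0,"x":0,"y":0,"z":0.075,"hand":0.03},
    {"wx":0,"wy":0,"wz":0,"x":0,"y":0,"z":0.088,"hand":0.03},
    {"wx":0,"wy":0,"wz":0,"x":0,"y":0,"z":0.098,"hand":0.03},
    {"wx":0,"wy":0,"wz":0,"x":0,"y":0,"z":0.104,"hand":0.03},
    {"wx":0,"wy":0,"wz":0,"x":0,"y":0,"z":0.106,"hand":0.03}
  ]
}}

```text
clock: 15.35
position: [0.5117, 0.187, 0.0735]
tcp_rot: [[0.186, 0.982, 0.0], [0.982, -0.186, -0.0], [0.0, 0.0, -1.0]]
wrist_force: [-0.1, -0.1, -1.0]
width: 0.044
```

Request:
{"op": "drive_tool", "data": {
  "rows": [
    {"wx":0,"wy":0,"wz":0,"x":0,"y":0,"z":0.002,"hand":0.03},
    {"wx":0,"wy":0,"wz":0,"x":0,"y":0,"z":0.003,"hand":0.03},
    {"wx":0,"wy":0,"wz":0,"x":0,"y":0,"z":0.003,"hand":0.03},
    {"wx":0,"wy":0,"wz":0,"x":0,"y":0,"z":0.003,"hand":0.042},
    {"wx":0,"wy":0,"wz":0,"x":0,"y":0,"z":0.003,"hand":0.048},
    {"wx":0,"wy":0,"wz":0,"x":0,"y":0,"z":0.003,"hand":0.056},
    {"wx":0,"wy":0,"wz":0,"x":0,"y":0,"z":0.003,"hand":0.066},
    {"wx":0,"wy":0,"wz":0,"x":0,"y":0,"z":0.003,"hand":0.066}
  ]
}}

```text
clock: 16.35
position: [0.5117, 0.187, 0.0707]
tcp_rot: [[0.186, 0.983, 0.0], [0.983, -0.186, 0.0], [0.0, 0.0, -1.0]]
wrist_force: [-0.1, 0.2, 0.7]
width: 0.0658
```

Request:
{"op": "drive_tool", "data": {
  "rows": [
    {"wx":0,"wy":0,"wz":0,"x":0,"y":0,"z":-0.015,"hand":0.066},
    {"wx":0,"wy":0,"wz":0,"x":0,"y":0,"z":-0.045,"hand":0.066},
    {"wx":0,"wy":0,"wz":0,"x":0,"y":0,"z":-0.09,"hand":0.066},
    {"wx":0,"wy":0,"wz":0,"x":0,"y":0,"z":-0.12,"hand":0.066},
    {"wx":0,"wy":0,"wz":0,"x":-0.04,"y":0,"z":-0.13,"hand":0.066},
    {"wx":0,"wy":0,"wz":0,"x":-0.09,"y":0,"z":-0.13,"hand":0.066},
    {"wx":0,"wy":0,"wz":0,"x":-0.14,"y":0,"z":-0.13,"hand":0.06},
    {"wx":0,"wy":0,"wz":0,"x":-0.19,"y":0,"z":-0.13,"hand":0.05}
  ]
}}

```text
clock: 17.35
position: [0.476, -0.001, 0.2018]
tcp_rot: [[0.186, 0.983, 0.001], [0.983, -0.186, -0.0], [0.0, 0.001, -1.0]]
wrist_force: [0.9, 0.3, -0.3]
width: 0.0533
```

```bash
cat > m.py <<'E'
from h import *
g=grab('scene'); f=grab('top')
c=cv2.resize(g['image'][130:310,170:370],None,fx=3,fy=3,interpolation=cv2.INTER_CUBIC); cv2.imwrite('pics/s5.png',np.clip(c*1.3,0,255).astype(np.uint8)[:,:,::-1])
hsv=cv2.cvtColor(f['image'],cv2.COLOR_RGB2HSV)
for n,m,z in(('green',cv2.inRange(hsv,(40,80,30),(85,255,255)),.115),('red',cv2.inRange(hsv,(0,110,60),(9,255,255)),.116),('orange',cv2.inRange(hsv,(7,150,120),(22,255,255)),.108)):
    N,l,s,ct=cv2.connectedComponentsWithStats(m)
    for i in range(1,N):
        if s[i,4]>8 and ct[i][0]<360 and 180<ct[i][1]<260:
            b=s[i][:2]+(s[i][2:4]-1)/2; p=onz(f,b,z); w=p[:2]-[.5307,.2906]; print(n,s[i].tolist(),onz(f,ct[i],z)[:2].round(4),'bboxc',p[:2].round(4),'along/across vs home',(w@[.184,.983]).round(4),(w@[.983,-.184]).round(4))
E
python3 m.py; python3 t.py .495 .102 .092
```

```text
green [147, 195, 9, 10, 61] [0.5309 0.2906] bboxc [0.531  0.2911] along/across vs home 0.0005 0.0002
green [167, 200, 10, 9, 63] [0.5196 0.239 ] bboxc [0.52   0.2379] along/across vs home -0.0538 -0.0008
red [183, 199, 18, 17, 159] [0.5128 0.1845] bboxc [0.5128 0.1859] along/across vs home -0.1062 0.0017
red [190, 205, 4, 5, 16] [0.5119 0.1865] bboxc [0.5128 0.1859] along/across vs home -0.1062 0.0017
orange [220, 212, 9, 5, 34] [0.4956 0.1023] bboxc [0.4957 0.102 ] along/across vs home -0.1918 0.0003
t 17.45 pos [ 0.4751 -0.0054  0.2012] yaw -11.2 tilt [-0.001 -0.003 -1.   ] F [-0.4  0.3 -0. ] w 0.05013226023688306 d_tool [ 0.1095 -0.0013  0.1089] wz -0.6954724876028742
```

View pics/s5.png

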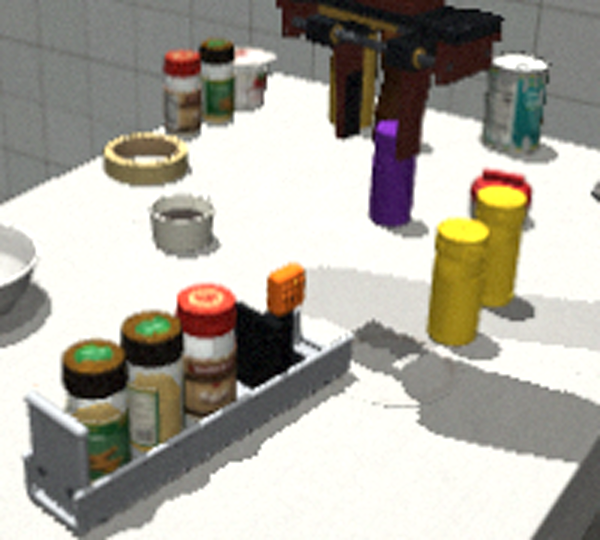

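All three jars stand upright in order: home at crop (95,410), dark (152,385), red (207,350). The stop is still open, with its orange grip at (287,290). Now the grip.

Request:
{"op": "drive_tool", "data": {
  "rows": [
    {"wx":0,"wy":0,"wz":0,"x":0.03,"y":0,"z":0,"hand":0.045},
    {"wx":0,"wy":0,"wz":0,"x":0.07,"y":0,"z":0.01,"hand":0.045},
    {"wx":0,"wy":0,"wz":0,"x":0.1,"y":0,"z":0.025,"hand":0.045},
    {"wx":0,"wy":0,"wz":0,"x":0.107,"y":0,"z":0.04,"hand":0.045},
    {"wx":0,"wy":0,"wz":0,"x":0.107,"y":0,"z":0.055,"hand":0.045},
    {"wx":0,"wy":0,"wz":0,"x":0.107,"y":0,"z":0.055,"hand":0.045},
    {"wx":0,"wy":0,"wz":0,"x":0.107,"y":0,"z":0.055,"hand":0.045},
    {"wx":0,"wy":0,"wz":0,"x":0.107,"y":0,"z":0.055,"hand":0.045}
  ]
}}

```text
clock: 18.45
position: [0.4966, 0.1049, 0.1462]
tcp_rot: [[0.187, 0.982, 0.001], [0.982, -0.187, -0.0], [0.0, 0.001, -1.0]]
wrist_force: [0.5, 0.2, 0.6]
width: 0.0446
```

```bash
python3 t.py .4956 .1022 .095
```

```text
t 18.45 pos [0.4966 0.1049 0.1462] yaw -10.8 tilt [ 0.001 -0.    -1.   ] F [0.5 0.2 0.6] w 0.044609916614571095 d_tool [-0.0028 -0.0005  0.0512] wz -0.2960858001143958
```

Request:
{"op": "drive_tool", "data": {
  "rows": [
    {"wx":0,"wy":0,"wz":0,"x":-0.003,"y":0,"z":0.02,"hand":0.045},
    {"wx":0,"wy":0,"wz":0,"x":-0.003,"y":0,"z":0.04,"hand":0.045},
    {"wx":0,"wy":0,"wz":0,"x":-0.003,"y":0,"z":0.05,"hand":0.04},
    {"wx":0,"wy":0,"wz":0,"x":-0.003,"y":0,"z":0.05,"hand":0.03},
    {"wx":0,"wy":0,"wz":0,"x":-0.003,"y":0,"z":0.05,"hand":0.02},
    {"wx":0,"wy":0,"wz":0,"x":-0.003,"y":0,"z":0.05,"hand":0.01},
    {"wx":0,"wy":0,"wz":0,"x":-0.003,"y":0,"z":0.05,"hand":0.005},
    {"wx":0,"wy":0,"wz":0,"x":-0.003,"y":0,"z":0.05,"hand":0.005}
  ],
  "grip_force": 25
}}

```text
clock: 19.45
position: [0.4945, 0.103, 0.0962]
tcp_rot: [[0.185, 0.983, -0.001], [0.983, -0.185, -0.001], [-0.001, -0.001, -1.0]]
wrist_force: [-4.9, 0.6, 5.6]
width: 0.0163
```

Request:
{"op": "drive_tool", "data": {
  "rows": [
    {"wx":0,"wy":0,"wz":0,"x":0,"y":0,"z":0,"hand":0.005},
    {"wx":0,"wy":0,"wz":0,"x":0.003,"y":0,"z":0,"hand":0.005},
    {"wx":0,"wy":0,"wz":0,"x":0.006,"y":0,"z":0,"hand":0.005},
    {"wx":0,"wy":0,"wz":0,"x":0.009,"y":0,"z":0,"hand":0.005},
    {"wx":0,"wy":0,"wz":0,"x":0.012,"y":0,"z":0,"hand":0.005},
    {"wx":0,"wy":0,"wz":0,"x":0.015,"y":0,"z":0,"hand":0.005},
    {"wx":0,"wy":0,"wz":0,"x":0.018,"y":0,"z":0,"hand":0.005},
    {"wx":0,"wy":0,"wz":0,"x":0.021,"y":0,"z":0,"hand":0.005}
  ]
}}

```text
clock: 20.45
position: [0.498, 0.123, 0.0962]
tcp_rot: [[0.185, 0.983, -0.002], [0.983, -0.185, -0.002], [-0.002, -0.002, -1.0]]
wrist_force: [-5.8, -1.8, 7.9]
width: 0.0158
```

Request:
{"op": "drive_tool", "data": {
  "rows": [
    {"wx":0,"wy":0,"wz":0,"x":0.002,"y":0,"z":0,"hand":0.005},
    {"wx":0,"wy":0,"wz":0,"x":0.005,"y":0,"z":0,"hand":0.005},
    {"wx":0,"wy":0,"wz":0,"x":0.008,"y":0,"z":0,"hand":0.005},
    {"wx":0,"wy":0,"wz":0,"x":0.011,"y":0,"z":0,"hand":0.005},
    {"wx":0,"wy":0,"wz":0,"x":0.014,"y":0,"z":0,"hand":0.005},
    {"wx":0,"wy":0,"wz":0,"x":0.016,"y":0,"z":0,"hand":0.005},
    {"wx":0,"wy":0,"wz":0,"x":0.018,"y":0,"z":0,"hand":0.005},
    {"wx":0,"wy":0,"wz":0,"x":0.02,"y":0,"z":0,"hand":0.005}
  ]
}}

```text
clock: 21.45
position: [0.5014, 0.1421, 0.0962]
tcp_rot: [[0.185, 0.983, -0.003], [0.983, -0.185, -0.003], [-0.003, -0.002, -1.0]]
wrist_force: [-8.1, -3.1, 11.2]
width: 0.0161
```

```bash
python3 t.py .51 .18 .095; sed -i 's/s5.png/s6.png/' m.py; python3 m.py
```

```text
t 21.45 pos [0.5014 0.1421 0.0962] yaw -10.68 tilt [-0.003 -0.003 -1.   ] F [-8.1 -3.1 11.2] w 0.01609354540732849 d_tool [0.0388 0.0014 0.0011] wz -0.17934296626161306
green [147, 195, 10, 10, 63] [0.531  0.2903] bboxc [0.531  0.2898] along/across vs home -0.0007 0.0005
```

View pics/s6.png

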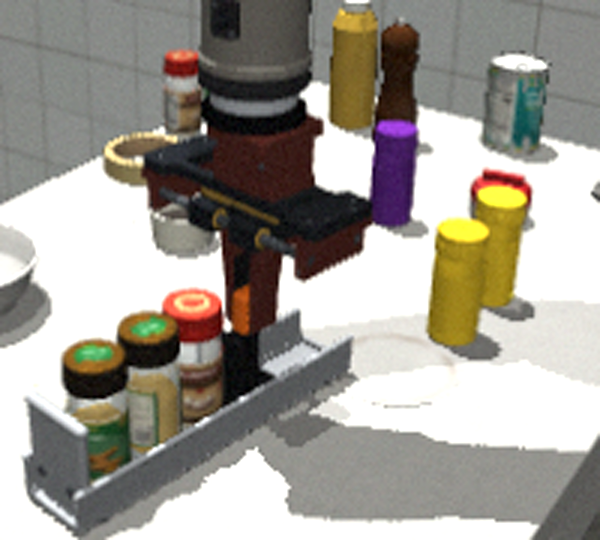

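Stop pushed ~40 mm; the jars remain upright and are closing up. Continue slowly, watching for the force to rise.

Request:
{"op": "drive_tool", "data": {
  "rows": [
    {"wx":0,"wy":0,"wz":0,"x":0.001,"y":-0.0005,"z":0,"hand":0.005},
    {"wx":0,"wy":0,"wz":0,"x":0.002,"y":-0.0007,"z":0,"hand":0.005},
    {"wx":0,"wy":0,"wz":0,"x":0.003,"y":-0.001,"z":0,"hand":0.005},
    {"wx":0,"wy":0,"wz":0,"x":0.004,"y":-0.001,"z":0,"hand":0.005},
    {"wx":0,"wy":0,"wz":0,"x":0.005,"y":-0.001,"z":0,"hand":0.005},
    {"wx":0,"wy":0,"wz":0,"x":0.006,"y":-0.001,"z":0,"hand":0.005},
    {"wx":0,"wy":0,"wz":0,"x":0.007,"y":-0.001,"z":0,"hand":0.005},
    {"wx":0,"wy":0,"wz":0,"x":0.007,"y":-0.001,"z":0,"hand":0.005}
  ]
}}

```text
clock: 22.55
position: [0.5025, 0.149, 0.0962]
tcp_rot: [[0.186, 0.983, -0.002], [0.983, -0.186, -0.002], [-0.002, -0.001, -1.0]]
wrist_force: [-4.9, -2.5, 6.3]
width: 0.0159
```

Request:
{"op": "drive_tool", "data": {
  "rows": [
    {"wx":0,"wy":0,"wz":0,"x":0.001,"y":0,"z":0,"hand":0.005},
    {"wx":0,"wy":0,"wz":0,"x":0.001,"y":0,"z":0,"hand":0.005},
    {"wx":0,"wy":0,"wz":0,"x":0.002,"y":0,"z":0,"hand":0.005},
    {"wx":0,"wy":0,"wz":0,"x":0.002,"y":0,"z":0,"hand":0.005},
    {"wx":0,"wy":0,"wz":0,"x":0.003,"y":0,"z":0,"hand":0.005},
    {"wx":0,"wy":0,"wz":0,"x":0.003,"y":0,"z":0,"hand":0.005},
    {"wx":0,"wy":0,"wz":0,"x":0.004,"y":0,"z":0,"hand":0.005},
    {"wx":0,"wy":0,"wz":0,"x":0.004,"y":0,"z":0,"hand":0.005}
  ]
}}

```text
clock: 23.55
position: [0.5032, 0.1527, 0.0962]
tcp_rot: [[0.186, 0.983, -0.002], [0.983, -0.186, -0.003], [-0.003, -0.001, -1.0]]
wrist_force: [-5.1, -3.4, 7.4]
width: 0.0158
```

Request:
{"op": "drive_tool", "data": {
  "rows": [
    {"wx":0,"wy":0,"wz":0,"x":0.001,"y":0,"z":0,"hand":0.005},
    {"wx":0,"wy":0,"wz":0,"x":0.001,"y":0,"z":0,"hand":0.005},
    {"wx":0,"wy":0,"wz":0,"x":0.002,"y":0,"z":0,"hand":0.005},
    {"wx":0,"wy":0,"wz":0,"x":0.002,"y":0,"z":0,"hand":0.005},
    {"wx":0,"wy":0,"wz":0,"x":0.003,"y":0,"z":0,"hand":0.005},
    {"wx":0,"wy":0,"wz":0,"x":0.003,"y":0,"z":0,"hand":0.005},
    {"wx":0,"wy":0,"wz":0,"x":0.004,"y":0,"z":0,"hand":0.005},
    {"wx":0,"wy":0,"wz":0,"x":0.004,"y":0,"z":0,"hand":0.005}
  ]
}}

```text
clock: 24.55
position: [0.5038, 0.1567, 0.0962]
tcp_rot: [[0.186, 0.983, -0.002], [0.983, -0.186, -0.003], [-0.003, -0.001, -1.0]]
wrist_force: [-4.9, -3.0, 7.8]
width: 0.016
```

```bash
python3 t.py .51 .18 .095; sed -i 's/s6.png/s7.png/' m.py; python3 m.py
```

```text
t 24.55 pos [0.5038 0.1567 0.0962] yaw -10.7 tilt [-0.002 -0.003 -1.   ] F [-4.9 -3.   7.8] w 0.016030195357433493 d_tool [0.024  0.0017 0.0011] wz -0.20428217654571945
green [143, 195, 10, 7, 49] [0.5354 0.3006] bboxc [0.5348 0.3002] along/across vs home 0.0102 0.0022
```

View pics/s7.png

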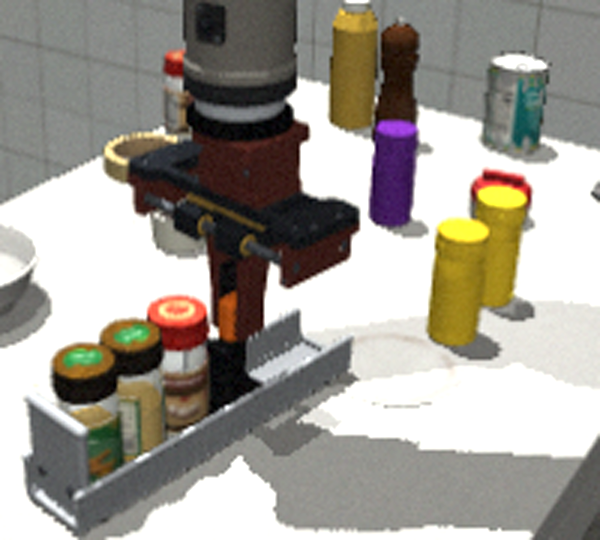

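The whole row is now moving (home jar moved 10 mm), with all jars upright. If the stop started at a 0.205 gap, about 19 mm remains.

Request:
{"op": "drive_tool", "data": {
  "rows": [
    {"wx":0,"wy":0,"wz":0,"x":0.001,"y":0,"z":0,"hand":0.005},
    {"wx":0,"wy":0,"wz":0,"x":0.003,"y":0,"z":0,"hand":0.005},
    {"wx":0,"wy":0,"wz":0,"x":0.004,"y":0,"z":0,"hand":0.005},
    {"wx":0,"wy":0,"wz":0,"x":0.006,"y":0,"z":0,"hand":0.005},
    {"wx":0,"wy":0,"wz":0,"x":0.007,"y":0,"z":0,"hand":0.005},
    {"wx":0,"wy":0,"wz":0,"x":0.009,"y":0,"z":0,"hand":0.005},
    {"wx":0,"wy":0,"wz":0,"x":0.01,"y":0,"z":0,"hand":0.005},
    {"wx":0,"wy":0,"wz":0,"x":0.01,"y":0,"z":0,"hand":0.005}
  ]
}}

```text
clock: 25.65
position: [0.5043, 0.1592, 0.0959]
tcp_rot: [[0.19, 0.982, -0.007], [0.982, -0.19, -0.014], [-0.015, -0.004, -1.0]]
wrist_force: [-10.9, -20.4, 20.6]
width: 0.0161
```

Request:
{"op": "drive_tool", "data": {
  "rows": [
    {"wx":0,"wy":0,"wz":0,"x":0.001,"y":0,"z":0,"hand":0.005},
    {"wx":0,"wy":0,"wz":0,"x":0.001,"y":0,"z":0,"hand":0.005},
    {"wx":0,"wy":0,"wz":0,"x":0.002,"y":0,"z":0,"hand":0.005},
    {"wx":0,"wy":0,"wz":0,"x":0.002,"y":0,"z":0,"hand":0.005},
    {"wx":0,"wy":0,"wz":0,"x":0.003,"y":0,"z":0,"hand":0.005},
    {"wx":0,"wy":0,"wz":0,"x":0.003,"y":0,"z":0,"hand":0.005},
    {"wx":0,"wy":0,"wz":0,"x":0.004,"y":0,"z":0,"hand":0.005},
    {"wx":0,"wy":0,"wz":0,"x":0.004,"y":0,"z":0,"hand":0.005}
  ]
}}

```text
clock: 26.65
position: [0.5047, 0.1614, 0.0955]
tcp_rot: [[0.191, 0.982, -0.008], [0.981, -0.191, -0.016], [-0.017, -0.005, -1.0]]
wrist_force: [-12.0, -23.9, 21.4]
width: 0.016
```

The force jumped to ~20 N, so the row seems to be against the wall. Relax the command, then check before releasing.

Request:
{"op": "drive_tool", "data": {
  "rows": [
    {"wx":0,"wy":0,"wz":0,"x":-0.002,"y":0,"z":0,"hand":0.005},
    {"wx":0,"wy":0,"wz":0,"x":-0.004,"y":0,"z":0,"hand":0.005},
    {"wx":0,"wy":0,"wz":0,"x":-0.006,"y":0,"z":0,"hand":0.005},
    {"wx":0,"wy":0,"wz":0,"x":-0.008,"y":0,"z":0,"hand":0.005},
    {"wx":0,"wy":0,"wz":0,"x":-0.008,"y":0,"z":0,"hand":0.005},
    {"wx":0,"wy":0,"wz":0,"x":-0.008,"y":0,"z":0,"hand":0.005},
    {"wx":0,"wy":0,"wz":0,"x":-0.008,"y":0,"z":0,"hand":0.005},
    {"wx":0,"wy":0,"wz":0,"x":-0.008,"y":0,"z":0,"hand":0.005}
  ]
}}

```text
clock: 27.65
position: [0.5046, 0.161, 0.0955]
tcp_rot: [[0.186, 0.982, -0.003], [0.982, -0.186, -0.005], [-0.005, -0.002, -1.0]]
wrist_force: [-4.9, -5.1, 3.7]
width: 0.0159
```

```bash
python3 t.py .51 .18 .095; sed -i 's/s7.png/s8.png/' m.py; python3 m.py
```

```text
t 27.65 pos [0.5046 0.161  0.0955] yaw -10.74 tilt [-0.003 -0.005 -1.   ] F [-4.9 -5.1  3.7] w 0.0158580644174636 d_tool [0.0197 0.0018 0.0004] wz -0.24045079565875938
green [143, 194, 9, 7, 38] [0.537  0.3017] bboxc [0.5374 0.3016] along/across vs home 0.012 0.0045
```

View pics/s8.png

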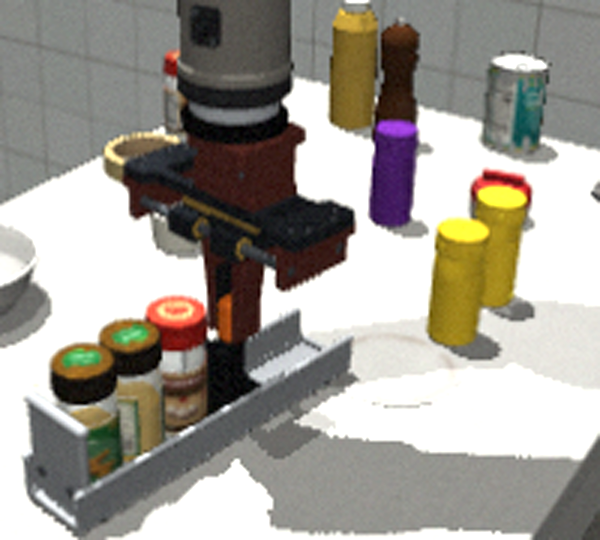

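The jars are upright and touching, and grip-to-home distance is 145 mm, matching the snug value (36+109 mm). Release and rise.

Request:
{"op": "drive_tool", "data": {
  "rows": [
    {"wx":0,"wy":0,"wz":0,"x":-0.001,"y":0,"z":0,"hand":0.015},
    {"wx":0,"wy":0,"wz":0,"x":-0.001,"y":0,"z":0,"hand":0.025},
    {"wx":0,"wy":0,"wz":0,"x":-0.001,"y":0,"z":0,"hand":0.035},
    {"wx":0,"wy":0,"wz":0,"x":-0.001,"y":0,"z":0,"hand":0.045},
    {"wx":0,"wy":0,"wz":0,"x":-0.001,"y":0,"z":-0.02,"hand":0.045},
    {"wx":0,"wy":0,"wz":0,"x":-0.001,"y":0,"z":-0.05,"hand":0.045},
    {"wx":0,"wy":0,"wz":0,"x":-0.001,"y":0,"z":-0.09,"hand":0.045},
    {"wx":0,"wy":0,"wz":0,"x":-0.001,"y":0,"z":-0.12,"hand":0.045}
  ]
}}

```text
clock: 28.75
position: [0.5064, 0.1631, 0.2174]
tcp_rot: [[0.186, 0.983, 0.001], [0.983, -0.186, 0.001], [0.001, 0.001, -1.0]]
wrist_force: [0.5, 0.3, -0.4]
width: 0.0449
```

Request:
{"op": "drive_tool", "data": {
  "rows": [
    {"wx":0,"wy":0,"wz":0,"x":-0.04,"y":0,"z":0,"hand":0.045},
    {"wx":0,"wy":0,"wz":0,"x":-0.09,"y":0,"z":0,"hand":0.045},
    {"wx":0,"wy":0,"wz":0,"x":-0.14,"y":0,"z":0,"hand":0.045},
    {"wx":0,"wy":0,"wz":0,"x":-0.18,"y":0,"z":0,"hand":0.045},
    {"wx":0,"wy":0,"wz":0,"x":-0.2,"y":0,"z":0,"hand":0.045},
    {"wx":0,"wy":0,"wz":0,"x":-0.2,"y":0,"z":0,"hand":0.045},
    {"wx":0,"wy":0,"wz":0,"x":-0.2,"y":0,"z":0,"hand":0.045},
    {"wx":0,"wy":0,"wz":0,"x":-0.2,"y":0,"z":0,"hand":0.045}
  ]
}}

```text
clock: 29.75
position: [0.4691, -0.0324, 0.2157]
tcp_rot: [[0.184, 0.983, 0.0], [0.983, -0.184, 0.0], [0.001, 0.0, -1.0]]
wrist_force: [1.0, 0.9, -0.5]
width: 0.0449
```

```bash
python3 t.py .51 .18 .095; sed -i 's/s8.png/s9.png/' m.py; python3 m.py
python3 - <<'E'
from h import *
f=load('top');g=load('scene')
c=cv2.resize(f['image'][180:240,130:260],None,fx=6,fy=6,interpolation=cv2.INTER_CUBIC); d=cv2.resize(g['image'][200:310,170:300],(780,230*1),interpolation=cv2.INTER_CUBIC)
cv2.imwrite('pics/fin.png',np.clip(np.vstack([c,d])*1.4,0,255).astype(np.uint8)[:,:,::-1])
E
```

```text
t 29.75 pos [ 0.4691 -0.0324  0.2157] yaw -10.6 tilt [ 0.  0. -1.] F [ 1.   0.9 -0.5] w 0.04485773106520303 d_tool [0.2163 0.0011 0.1208] wz -0.10438634536124525
green [143, 195, 10, 9, 60] [0.5329 0.2999] bboxc [0.5322 0.3001] along/across vs home 0.0096 -0.0003
green [160, 198, 10, 9, 61] [0.5252 0.2571] bboxc [0.5249 0.2561] along/across vs home -0.0349 0.0007
red [173, 197, 18, 16, 151] [0.5198 0.2116] bboxc [0.519  0.2119] along/across vs home -0.0796 0.003
red [179, 202, 5, 5, 18] [0.5194 0.2133] bboxc [0.5203 0.2132] along/across vs home -0.078 0.004
orange [199, 208, 10, 5, 36] [0.5052 0.1558] bboxc [0.5055 0.1558] along/across vs home -0.1372 0.0
```

View pics/fin.png

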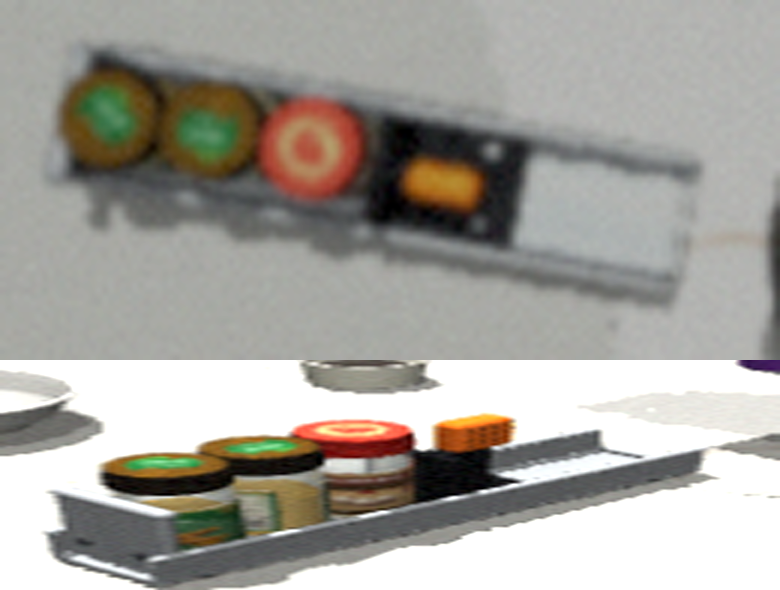

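The final picture shows three upright jars touching, from left to right home at (110,115), dark (208,130), red (312,148), with the stop against the red jar. Spacing is 44.5 and 44 mm. Home y is about 0.108 and the gap about 0.132, and the arm is clear.

```bash
python3 -c "
from plant import workorder
print(workorder.job_done())"
```

```text
the job is handed in; nothing more can be done
None
```

I stood both loose jars in the rack, the dark-capped one beside the first jar and the red-capped one nearest the stop. I then slid the stop up until the row met the fixed wall and let go. The job was handed in at about 30 s of the 67 s allowed.

**Last checks (camera and arm readings):**
- **Jars:** all three stand upright and in order, touching, with centres 44.5 and 44 mm apart. The first jar is at about y = 0.108 m in the rack frame.
- **Stop:** the gap is about 0.132 m, estimated from the picture to within a few millimetres. The limit is 0.1375 m.
- **Arm:** clear of everything, with the wrist force near zero.
- **Timer and ramekin:** the arm's path stayed clear of both, and they looked unmoved in the pictures. I did not measure them again at the end.

**Disagreements:**
- The stop seems to have started at a gap of about 0.187 m, not the 0.205 m I had assumed from "wide open".
- The arm recorded about 59 mm of pushing, but the pictures show the stop moved about 55 mm. The rest was probably the grip flexing or slipping while pressing at over 20 N. I went by the pictures.

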